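# Sort three look-alike kiln posts by weight into their sprung holders

### The arm

A 7-joint arm with a two-finger parallel gripper is mounted at the origin on a cart in front of the work surface, level with it; the furniture and walls round the work are solid. World frame = base frame: x ahead of the robot, y to its left, z up, the work surface at z = 0. Lengths are in m, angles in rad, forces in N, time in s.
With the tool pointing down it reaches from about 0.425 to 0.925 m from the base axis. Payload 6.8 kg.
Tool frame: the origin (TCP) lies between the finger pads; the fingertips stand 11 mm ahead of it and the grasp point (between the pads) lies 8 mm behind it; z points along the fingers, y is the line along which they close (so a half turn about z gives the same grasp; the last joint's range is limited). The gripper opens to 85 mm and grips with 20 to 120 N. Pads are 22 mm wide; open, the fingers measure 114 mm over their backs; the gripper's body (76 mm by 85 mm) begins 54 mm behind the grasp point. The pads swing forward as they close: fully open they stand 13 mm farther back than shut.
Start: joints at [-0.108, 0.477, 0.022, 1.555, -0.011, 1.109, -0.083], TCP at [0.675, 0, 0.242] pointing down, gripper open.
Joint ranges: [-2.96, 2.96], [-0.34, 2.1], [-1.41, 1.46], [0.24, 2.44], [-1.37, 4.51], [0.17, 1.92], [-2.96, 2.96]. Speed limits (rad/s): [2.39, 2.39, 3.14, 3.14, 3.14, 3.14, 3.14].

### API

Orientations are given as a rotation vector (axis times angle).
In Python, from bench import r gives the robot as it stands.
- The arm moves only by the tool send_rows, never from a script. Its argument "deltas" is a list of rows, each an object of numbers: "dx", "dy", "dz": the shift along the world's x, y, z in mm; "rx", "ry", "rz": the turn, a rotation vector about the world's x, y, z in degrees. A call has 1 to 5 rows; each row is the pose to reach, as a shift and turn from the pose commanded when the call began; what a row does not reach only later rows make up. A row lasts 1/12 s, in which the tool goes at most 41.7 mm and 7.16 degrees, less where a joint would pass 70% of its speed; a pose out of reach is approached as far as the arm can. A call with a gripper value outside its range is refused whole. "jaw" is the finger opening in mm, from 0 to 85.4, set as the call begins (left out, the last holds). The fingers move at their own pace and stop on an object; "newtons" is the grip in N (left out, the last holds). Time passes only in rows, so rows that repeat a pose let the fingers close. It gives the time, the measured TCP pose, the force, the opening and the grip force at its end, in the units of the state.
- r.get_obs(): the state, without advancing time (a new reading comes with each control period).
- r.grab_frame(name): name is "scene" or "side" or "wrist"; returns a dict with "frame" (420x560x3 uint8, blue, green, red), "z_map" (420x560 float32, m along the optical axis (not along the pixel's ray), 0 where there is no reading), "vertical_fov" (degrees; the focal length in pixels is half the picture's height over the tangent of half this angle, whatever the lens; pixels are square), "cx", "cy" (the principal point, pixels), "xyz" and "orientation" of the camera in the world. Camera axes: x right, y down, z forward; pixel columns grow to the right and rows downward; lengths in m; the calibration is good to about 2 mm. A picture is of the moment at which its call begins.
- r.hand_in(): hands the job in; it is judged then, once.
The state is a dict: "clock": time; "joints": joint angles; "qvel": joint speeds; "tau": joint torques, N m; "tcp_pos": TCP position; "orientation": TCP orientation; "contact_force": force on the tool from outside, world axes, zero at the start; "moment": the same for the moment, N m; "grip_width": finger opening in m; "gripper_force": force on a finger pad.
Only numpy, scipy, OpenCV 4.12 (cv2) and the standard library are available. Lean on these libraries where they do the work, as an engineer would, in place of code of your own. Each camera call takes 0.05 s, during which the arm holds its last target. There are 200 camera calls.

### The job

The three kiln posts look alike, but one is hollow, one thick-walled and one solid: lift each a little to feel its weight, stand its foot in the mouth of its own holder (one stud for the hollow post, two for the thick-walled, three for the solid) and slide it in past the sprung catches until it is fully home against the back block. Work gently, keep the posts upright, leave the other things where they are, and let go of everything at the end.

Things in the scene. Friction and masses are not known exactly. Their poses are not given: they have to be found in the camera images.
- post_1: closed off-white round kiln post: foot disc 56 mm across, 8 mm thick, then a straight neck 42 mm across up to its flat top at 85 mm; origin at the centre of its underside, z up. The three look alike, but one is hollow (about 0.15 kg in all), one thick-walled (0.35 kg), one solid (0.75 kg), each within 10 percent; which is which changes every time
- post_2: closed off-white round kiln post: foot disc 56 mm across, 8 mm thick, then a straight neck 42 mm across up to its flat top at 85 mm; origin at the centre of its underside, z up. The three look alike, but one is hollow (about 0.15 kg in all), one thick-walled (0.35 kg), one solid (0.75 kg), each within 10 percent; which is which changes every time
- post_3: closed off-white round kiln post: foot disc 56 mm across, 8 mm thick, then a straight neck 42 mm across up to its flat top at 85 mm; origin at the centre of its underside, z up. The three look alike, but one is hollow (about 0.15 kg in all), one thick-walled (0.35 kg), one solid (0.75 kg), each within 10 percent; which is which changes every time
- holder_1: low wooden holder fixed to the bench, 157 x 92 mm, with one dark steel stud on top of its back block: for the hollow post. Origin on the bench; x from the open mouth (-102 mm) to the back (+55 mm), y across. Lane floor at z = 6 mm; the foot slides along +x on it, in a lane 59 mm wide, to the back block's face at x = 25 mm (block 40 mm high). No post may be pressed on it with over 25 N
- home_1 (a point): on the floor of holder_1, x = -3 mm: where the centre of the post's underside is when fully home; axes as the holder's. Two metal lips lie over the foot's edges from x = -40 to +26 mm (undersides 11 mm, tops 16 mm above the floor, 49 mm apart; front ends turned up, to x = -50 mm), so the post cannot enter from above and must stand on the floor as it slides under them
- mouth_1 (a point): on the floor of holder_1's mouth, x = -70 mm, 67 mm before home: set the foot down here; nothing above, side walls flare to about 70 mm apart. Axes as the holder's. Two sprung catches (smooth steel balls) at x = -18 mm narrow the lane to 50 mm; pushing the foot past them takes a few N, then they spring out behind it. A post held high tilts and jams
- pad_1: slippery grey plastic sprung floor of the lane of holder_1, 127 x 59 x 4 mm, carries the post; origin under its centre, at x = -38.5 mm, z = 2 mm of the holder. It gives way straight down under load, about 0.22 mm per N (1.6 mm under the solid post), 4 mm at most
- holder_2: low wooden holder fixed to the bench, 157 x 92 mm, with two dark steel studs in a row on its back block: for the thick-walled post. Origin on the bench; x from the open mouth (-102 mm) to the back (+55 mm), y across. Lane floor at z = 6 mm; the foot slides along +x on it, in a lane 59 mm wide, to the back block's face at x = 25 mm (block 40 mm high). No post may be pressed on it with over 25 N
- home_2 (a point): on the floor of holder_2, x = -3 mm: where the centre of the post's underside is when fully home; axes as the holder's. Two metal lips lie over the foot's edges from x = -40 to +26 mm (undersides 11 mm, tops 16 mm above the floor, 49 mm apart; front ends turned up, to x = -50 mm), so the post cannot enter from above and must stand on the floor as it slides under them
- mouth_2 (a point): on the floor of holder_2's mouth, x = -70 mm, 67 mm before home: set the foot down here; nothing above, side walls flare to about 70 mm apart. Axes as the holder's. Two sprung catches (smooth steel balls) at x = -18 mm narrow the lane to 50 mm; pushing the foot past them takes a few N, then they spring out behind it. A post held high tilts and jams
- pad_2: slippery grey plastic sprung floor of the lane of holder_2, 127 x 59 x 4 mm, carries the post; origin under its centre, at x = -38.5 mm, z = 2 mm of the holder. It gives way straight down under load, about 0.22 mm per N (1.6 mm under the solid post), 4 mm at most
- holder_3: low wooden holder fixed to the bench, 157 x 92 mm, with three dark steel studs in a row on its back block: for the solid post. Origin on the bench; x from the open mouth (-102 mm) to the back (+55 mm), y across. Lane floor at z = 6 mm; the foot slides along +x on it, in a lane 59 mm wide, to the back block's face at x = 25 mm (block 40 mm high). No post may be pressed on it with over 25 N
- home_3 (a point): on the floor of holder_3, x = -3 mm: where the centre of the post's underside is when fully home; axes as the holder's. Two metal lips lie over the foot's edges from x = -40 to +26 mm (undersides 11 mm, tops 16 mm above the floor, 49 mm apart; front ends turned up, to x = -50 mm), so the post cannot enter from above and must stand on the floor as it slides under them
- mouth_3 (a point): on the floor of holder_3's mouth, x = -70 mm, 67 mm before home: set the foot down here; nothing above, side walls flare to about 70 mm apart. Axes as the holder's. Two sprung catches (smooth steel balls) at x = -18 mm narrow the lane to 50 mm; pushing the foot past them takes a few N, then they spring out behind it. A post held high tilts and jams
- pad_3: slippery grey plastic sprung floor of the lane of holder_3, 127 x 59 x 4 mm, carries the post; origin under its centre, at x = -38.5 mm, z = 2 mm of the holder. It gives way straight down under load, about 0.22 mm per N (1.6 mm under the solid post), 4 mm at most
- cup: bystander, to be left where it is: bisque cup, 72 mm across, 77 mm high; origin at the centre of its underside
- jar: bystander, to be left where it is: round lidded jar, 60 mm across, 80 mm high; origin at the centre of its underside
- tile_a: bystander, to be left where it is: flat test tile, 59x39x9 mm; origin at the centre of its underside
- tile_b: bystander, to be left where it is: flat test tile, 61x43x9 mm; origin at the centre of its underside
Mind the look-alikes: they are no part of the job. What is shaped like the post_3 but blue or green is not meant.

How it is judged:
By the outcome, as a careful person would: the job done as asked, in the order asked, and still so for the second after the job is handed in, with the robot touching nothing.
It also fails if it takes over 72 s, if anything falls off the work surface, if the arm or the gripper's body presses on something with over 40 N, if the wrist force passes 120 N, or if a joint passes its speed limit or range.

## Working session

There is one attempt and no reset: what is moved stays moved. The work goes in short steps, Python scripts to look and compute and a tool call to move; the robot and the scene stay as the last step left them, time stands still between calls to the robot, and variables do not carry over. Pictures are saved under pics/ and viewed, at most 10 in all, crops included, and the job is handed in when it is done.

Besides the shell and the picture viewer there is one more tool, called after ">>>" as a command line: name --argument value ..., lists and objects as JSON in quotes. send_rows: Moves the arm, as the interface text tells. Its arguments: {"type":"object","properties":{"deltas":{"type":"array","items":{"type":"object","properties":{"dx":{"type":"number"},"dy":{"type":"number"},"dz":{"type":"number"},"rx":{"type":"number"},"ry":{"type":"number"},"rz":{"type":"number"}}}},"jaw":{"type":"number"},"newtons":{"type":"number"}},"required":["deltas"]}

```bash
mkdir -p pics; cat > h.py <<'E'
import numpy as np, cv2
from scipy.spatial.transform import Rotation as R
from bench import r
def rot(o):
    o=np.array(o,float)
    if o.shape==(3,3): return o
    if o.shape==(4,): return R.from_quat(o).as_matrix()
    return R.from_rotvec(o).as_matrix()
def grab(n):
    f=r.grab_frame(n); H,W=f["z_map"].shape
    F=H/2/np.tan(np.radians(f["vertical_fov"])/2)
    v,u=np.mgrid[:H,:W]; z=f["z_map"]
    P=np.stack([(u-f["cx"])/F*z,(v-f["cy"])/F*z,z],-1)@rot(f["orientation"]).T+np.array(f["xyz"])
    P[z==0]=np.nan
    return f,P
E
python3 - <<'E'
from h import *
for n in ["scene","side"]:
    f,P=grab(n); cv2.imwrite(f"pics/{n}0.png",f["frame"]); np.savez(f"{n}0.npz",P=P,im=f["frame"])
    print(n,f["xyz"],f["orientation"],f["vertical_fov"])
print(r.get_obs())
E
```

```text
scene [ 0.08603056 -0.58936521  0.82047035] [-2.31296093  0.73408355 -0.26944809] 50.61733599193028
side [0.19412196 1.08350319 0.74760082] [-0.39862566  2.60889747 -1.44164457] 48.99151567860691
{'clock': 0.1, 'joints': array([-0.10812329,  0.4777151 ,  0.02234665,  1.55633356, -0.0114851 ,
        1.10926276, -0.08312916]), 'qvel': array([ 0.00087874, -0.00188803, -0.00049802, -0.00312168,  0.00036861,
       -0.00023091,  0.00069221]), 'tau': array([ 5.69385389e-03, -5.97765398e+01,  1.61440808e+00, -2.81952703e+01,
        1.29656185e-02,  5.02699884e-03, -1.13572563e-05]), 'tcp_pos': array([6.74505141e-01, 1.10864733e-06, 2.41432583e-01]), 'orientation': array([-2.22069415e+00, -2.22073291e+00,  1.90451272e-03]), 'contact_force': array([ 1.02535948, -0.37047178, -0.13697379]), 'moment': array([-0.06225618, -0.02487269,  0.00954082]), 'gripper_force': 0.0, 'grip_width': 0.08533039775907196}
```

View pics/scene0.png

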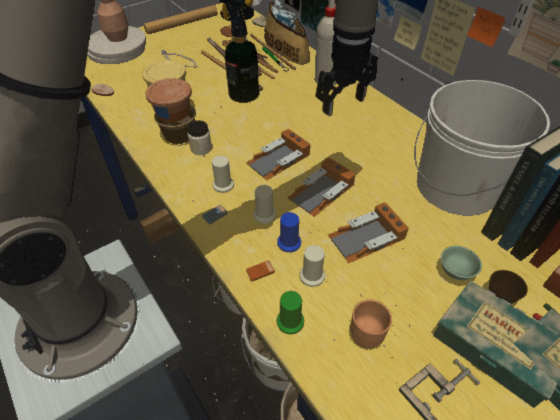

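View pics/side0.png

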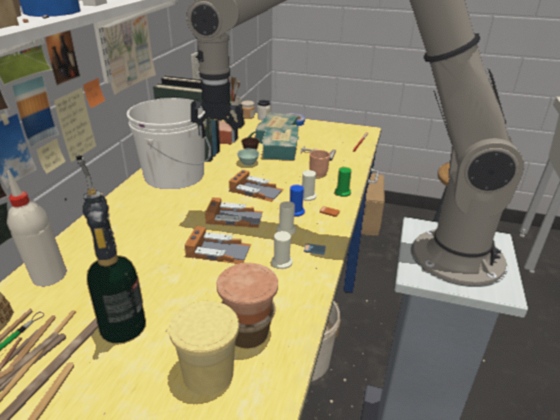

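Scene view, candidates: white posts at (221,172), (264,203, in shadow) and (313,264). The look-alikes are blue (289,232) and green (291,310), and the jar is at (199,138). I choose the three off-white ones. The holders are at (278,155), (322,187) and (368,232).

```bash
python3 - <<'E'
from h import *
S=np.load("scene0.npz");P,im=S["P"],S["im"]
for n in["scene0","side0"]:
    D=np.load(n+".npz");Q=D["P"].reshape(-1,3)
    for lab,(u,v) in dict(a=(221,162),b=(264,193),c=(313,254)).items():
        c=P[v-8:v+8,u-6:u+6].reshape(-1,3); c=np.nanmedian(c,0)
        m=(np.hypot(*(Q[:,:2]-c[:2]).T)<.05)&(abs(Q[:,2]-.085)<.004)
        t=Q[m]; (x,y),rad=cv2.minEnclosingCircle((t[:,:2]*1000).astype(np.float32))
        print(n,lab,c.round(3),m.sum(),round(x),round(y),round(rad,1),t[:,2].mean().round(4), np.median(t[:,:2],0).round(4))
for k,(u,v) in dict(blue=(289,218),green=(291,297),jar=(199,128),cup=(371,310),ta=(215,213),tb=(261,270)).items(): print(k,P[v,u].round(3))
# ortho
out=[]
for n in["scene0","side0"]:
    D=np.load(n+".npz");Q=D["P"].reshape(-1,3);I=D["im"].reshape(-1,3)
    O=np.zeros((420,560,3),np.uint8)
    m=np.isfinite(Q[:,0])&(Q[:,2]<.12)&(Q[:,2]>-.02); Q=Q[m];I=I[m]; o=np.argsort(Q[:,2]);Q=Q[o];I=I[o]
    a=((.90-Q[:,0])*800).astype(int); b=((.30-Q[:,1])*800).astype(int)
    k=(a>=1)&(a<419)&(b>=1)&(b<559)
    for da in(0,1):
        for db in (0,1): O[a[k]+da,b[k]+db]=I[k]
    out.append(O)
crop=cv2.resize(im[120:270,235:420],None,fx=4,fy=4,interpolation=cv2.INTER_CUBIC)
cv2.imwrite("pics/crop.png",crop)
cv2.imwrite("pics/ortho.png",cv2.resize(np.vstack(out),(560,600))if 0 else out[0])
E
```

```text
scene0 a [0.442 0.161 0.084] 174 440 165 22.9 0.085 [0.4401 0.1634]
scene0 b [0.468 0.012 0.085] 201 469 17 22.2 0.0855 [0.4695 0.0146]
scene0 c [ 0.452 -0.19   0.086] 283 456 -190 21.9 0.0855 [ 0.4543 -0.1906]
side0 a [0.442 0.161 0.084] 143 443 171 23.7 0.0861 [0.441  0.1731]
side0 b [0.468 0.012 0.085] 107 475 20 25.1 0.086 [0.4708 0.0253]
side0 c [ 0.452 -0.19   0.086] 77 456 -185 22.8 0.0862 [ 0.4562 -0.1825]
blue [ 0.469 -0.085  0.087]
green [ 0.357 -0.245  0.085]
jar [0.465 0.317 0.08 ]
cup [ 0.481 -0.34   0.046]
ta [0.373 0.087 0.008]
tb [ 0.372 -0.117  0.007]
```

View pics/crop.png

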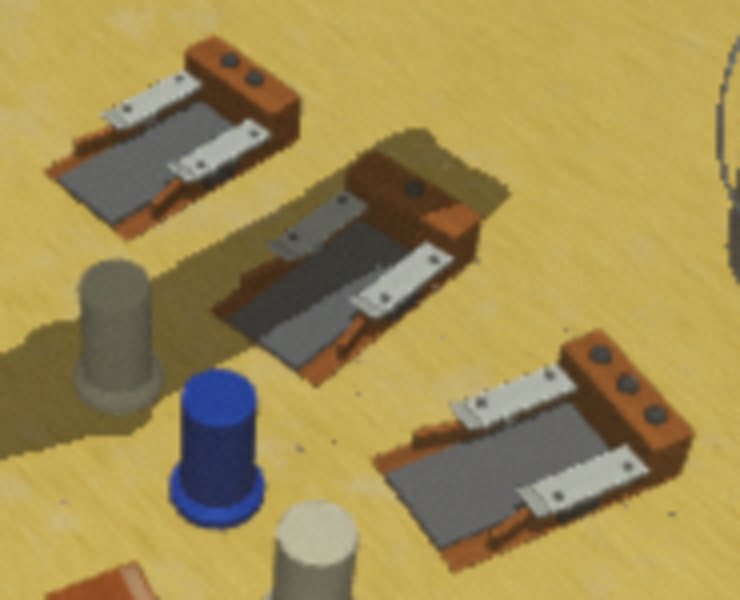

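View pics/ortho.png

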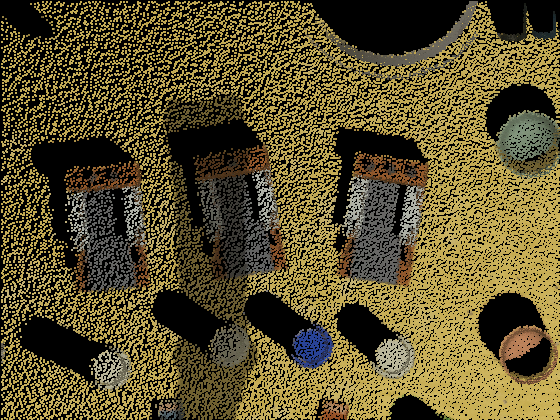

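The crop shows the studs: left holder (y+) has two, the middle one has one, and the right one has three. The three posts are off-white, and the middle one is in shadow. Next I fit the holder poses.

```bash
cat >> h.py <<'E'
def fit_holder(Q,c):
    """Fit holder pose (x,y,yaw) around rough centre c: block top (z~.04) rectangle, 30x92."""
    m=(np.hypot(*(Q[:,:2]-c).T)<.13)
    t=Q[m&(abs(Q[:,2]-.040)<.0035)][:,:2]*1000
    rc=cv2.minAreaRect(t.astype(np.float32)); b=cv2.boxPoints(rc)
    e=[b[1]-b[0],b[2]-b[1]]; d=max(e,key=np.linalg.norm); d=d/np.linalg.norm(d); d=d if d[1]>0 else -d
    ax=np.array([d[1],-d[0]]); o=np.array(rc[0])-40*ax
    return o.round(1),np.degrees(np.arctan2(ax[1],ax[0])).round(2),np.round(rc[1],1),len(t)
E
python3 - <<'E'
from h import *
for n in["scene0","side0"]:
    Q=np.load(n+".npz")["P"].reshape(-1,3); Q=Q[np.isfinite(Q[:,0])]
    for k,c in dict(h2=(.63,.165),h1=(.64,-.0),h3=(.64,-.18)).items(): print(n,k,*fit_holder(Q,np.array(c)))
    # lips tops z=22mm
E
```

```text
scene0 h2 [643.1 129.6] 5.24 [ 31.7 172.6] 234
scene0 h1 [657.5   4.2] 10.11 [33.6 91. ] 287
scene0 h3 [ 649.1 -181.5] -9.05 [92.3 31.9] 355
side0 h2 [644.3 132.5] 5.08 [ 30.3 178.2] 243
side0 h1 [658.1  10.1] 10.03 [30.  98.5] 166
side0 h3 [ 650.5 -177.7] -8.35 [95.9 32.1] 100
```

```bash
python3 - <<'E'
from h import *
f,P=grab("wrist"); cv2.imwrite("pics/w0.png",f["frame"]); np.savez("w0.npz",P=P,im=f["frame"]); print(f["xyz"],f["vertical_fov"])
Q=P.reshape(-1,3); Q=Q[np.isfinite(Q[:,0])]; print(Q.min(0),Q.max(0))
print(fit_holder(Q,np.array((.65,.005))))
for n in["scene0","side0"]:
    Q=np.load(n+".npz")["P"].reshape(-1,3); Q=Q[np.isfinite(Q[:,0])&(Q[:,1]>.09)]
    print(n,fit_holder(Q,np.array((.65,.172))))
E
```

```text
[0.67406984 0.08166921 0.37153028] 68.17996816068138
[-0.80840051 -1.29327925 -0.92002366] [1.05502875 0.19112094 0.3242139 ]
(array([649.8,  45.6]), np.float32(9.76), array([ 29.6, 166.9]), 2163)
scene0 (array([639.4, 169.6]), np.float32(5.24), array([31.7, 92.4]), 217)
side0 (array([640.7, 174.9]), np.float32(5.48), array([30.2, 92.6]), 209)
```

View pics/w0.png

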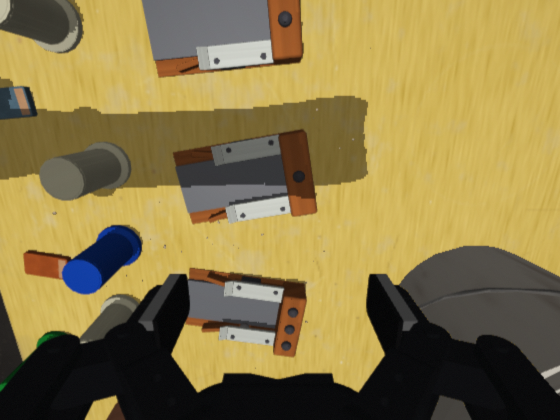

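The wrist view shows h1 (middle, stud at (298,177)), h3 (studs at (290,330)), part of h2 at the top, and the posts on the left. I refit with each holder isolated.

```bash
python3 - <<'E'
from h import *
Q=np.load("w0.npz")["P"].reshape(-1,3); Q=Q[np.isfinite(Q[:,0])]
for k,(c,a,b) in dict(h1=((.68,.01),-.06,.075),h3=((.68,-.18),-.26,-.11),h2=((.68,.172),.1,.3)).items():
    print(k,fit_holder(Q[(Q[:,1]>a)&(Q[:,1]<b)&(Q[:,0]>.6)],np.array(c)))
for c in [(.47,.018),(.456,-.188)]:
    t=Q[(np.hypot(*(Q[:,:2]-c).T)<.045)&(abs(Q[:,2]-.085)<.003)]
    print(cv2.minEnclosingCircle((t[:,:2]*1000).astype(np.float32)),len(t))
E
```

```text
h1 (array([656.2,   8.1]), np.float32(9.76), array([29.6, 90.9]), 2122)
h3 (array([ 648.4, -177.6]), np.float32(-8.99), array([91.9, 29.7]), 1239)
h2 (array([640.6, 151.6]), np.float32(5.32), array([29.5, 50. ]), 1697)
((468.8689270019531, 20.60659408569336), 21.63276481628418) 1513
((454.3383483886719, -166.53323364257812), 5.426888942718506) 17
```

>>> send_rows --deltas '[{"dx": -40,"dy": 4,"rz": 7},{"dx": -80,"dy": 8,"rz": 14},{"dx": -120,"dy": 12,"rz": 21},{"dx": -160,"dy": 16,"rz": 28},{"dx": -205,"dy": 18,"rz": 35}]' --jaw 85 --newtons 50

```text
$.deltas[0]: bad value
```

>>> send_rows --deltas '[{"rz": 7},{"rz": 14},{"rz": 21},{"rz": 28},{"rz": 35}]'

```text
$.deltas[0]: bad value
```

>>> send_rows --deltas '[{"rz": 7},{"rz": 14},{"rz": 20},{"rz": 20},{"rz": 20}]'

```text
$.deltas[0]: bad value
```

>>> send_rows --deltas '[{"dx": -40,"dy": 4,"dz": 0,"rx": 0,"ry": 0,"rz": 7},{"dx": -80,"dy": 8,"dz": 0,"rx": 0,"ry": 0,"rz": 14},{"dx": -120,"dy": 12,"dz": 0,"rx": 0,"ry": 0,"rz": 21},{"dx": -160,"dy": 16,"dz": 0,"rx": 0,"ry": 0,"rz": 28},{"dx": -205,"dy": 20,"dz": 0,"rx": 0,"ry": 0,"rz": 35}]' --jaw 85 --newtons 50

```text
clock: 0.57
tcp_pos: [0.4715, 0.0198, 0.2418]
orientation: [-1.442, -2.791, 0.001]
contact_force: [0.6, 0.7, 0.5]
grip_width: 0.0852
gripper_force: 0.0
```

>>> send_rows --deltas '[{"dx": 0,"dy": 0,"dz": 0,"rx": 0,"ry": 0,"rz": 7},{"dx": 0,"dy": 0,"dz": 0,"rx": 0,"ry": 0,"rz": 14},{"dx": 0,"dy": 0,"dz": 0,"rx": 0,"ry": 0,"rz": 21},{"dx": 0,"dy": 0,"dz": 0,"rx": 0,"ry": 0,"rz": 28},{"dx": 0,"dy": 0,"dz": 0,"rx": 0,"ry": 0,"rz": 35}]'

```text
clock: 0.98
tcp_pos: [0.4732, 0.0197, 0.2422]
orientation: [-0.536, -3.095, 0.0]
contact_force: [-0.2, -0.3, 1.0]
grip_width: 0.0848
gripper_force: 0.0
```

>>> send_rows --deltas '[{"dx": 0,"dy": 0,"dz": 0,"rx": 0,"ry": 0,"rz": 7},{"dx": 0,"dy": 0,"dz": 0,"rx": 0,"ry": 0,"rz": 14},{"dx": 0,"dy": 0,"dz": 0,"rx": 0,"ry": 0,"rz": 20},{"dx": 0,"dy": 0,"dz": 0,"rx": 0,"ry": 0,"rz": 20},{"dx": 0,"dy": 0,"dz": 0,"rx": 0,"ry": 0,"rz": 20}]'

```text
clock: 1.4
tcp_pos: [0.4734, 0.0196, 0.2422]
orientation: [-0.005, -3.141, -0.0]
contact_force: [-0.0, -0.6, -1.2]
grip_width: 0.0852
gripper_force: 0.0
```

```bash
cat >> h.py <<'E'
def post(Q,c,h=.085,rr=.05):
    t=Q[(np.hypot(*(Q[:,:2]-c).T)<rr)&(abs(Q[:,2]-h)<.004)]
    return cv2.minEnclosingCircle((t[:,:2]*1000).astype(np.float32)),len(t),np.median(t[:,2]) if len(t) else 0
def pts(n,save=None):
    f,P=grab(n)
    if save: cv2.imwrite("pics/"+save,f["frame"])
    Q=P.reshape(-1,3); return Q[np.isfinite(Q[:,0])]
E
python3 - <<'E'
from h import *
Q=pts("wrist","w1.png")
for c in [(.47,.018),(.456,-.188),(.442,.168)]: print(post(Q,c))
print(r.get_obs()["tcp_pos"],r.get_obs()["joints"])
for k,(c,a,b) in dict(h1=((.68,.01),-.06,.075),h3=((.68,-.18),-.26,-.11),h2=((.68,.172),.1,.3)).items():
  try:  print(k,fit_holder(Q[(Q[:,1]>a)&(Q[:,1]<b)&(Q[:,0]>.6)],np.array(c)))
  except Exception as e: print(k,"no")
E
```

```text
(((468.8655700683594, 20.750654220581055), 20.960350036621094), 1407, np.float64(0.08380261277833723))
(((454.3538513183594, -186.10391235351562), 21.646984100341797), 1521, np.float64(0.08357585578840471))
(((439.0808410644531, 168.6515655517578), 21.3061580657959), 1588, np.float64(0.08392222041963951))
[0.47338437 0.01962454 0.24219089] [ 0.03102638  0.15719991 -0.22556411  2.00790697  0.04208471  0.98109351
  1.35203186]
h1 (array([655.8,   8.1]), np.float32(9.62), array([30.6, 91.1]), 1176)
h3 (array([ 631.2, -224.2]), np.float32(10.34), array([ 8.8, 20.3]), 66)
h2 (array([677.7, 184.1]), np.float32(-84.96), array([30.2, 26.3]), 307)
```

>>> send_rows --deltas '[{"dx": -4.5,"dy": 1,"dz": -40,"rx": 0,"ry": 0,"rz": 0},{"dx": -4.5,"dy": 1,"dz": -80,"rx": 0,"ry": 0,"rz": 0},{"dx": -4.5,"dy": 1,"dz": -120,"rx": 0,"ry": 0,"rz": 0},{"dx": -4.5,"dy": 1,"dz": -150,"rx": 0,"ry": 0,"rz": 0},{"dx": -4.5,"dy": 1,"dz": -180,"rx": 0,"ry": 0,"rz": 0}]'

```text
clock: 1.87
tcp_pos: [0.4685, 0.0206, 0.0606]
orientation: [-0.005, -3.141, 0.0]
contact_force: [0.7, -0.5, -1.0]
grip_width: 0.085
gripper_force: 0.0
```

>>> send_rows --deltas '[{"dx": 0,"dy": 0,"dz": -10,"rx": 0,"ry": 0,"rz": 0},{"dx": 0,"dy": 0,"dz": -18,"rx": 0,"ry": 0,"rz": 0},{"dx": 0,"dy": 0,"dz": -18,"rx": 0,"ry": 0,"rz": 0},{"dx": 0,"dy": 0,"dz": -18,"rx": 0,"ry": 0,"rz": 0}]'

```text
clock: 2.2
tcp_pos: [0.4699, 0.0208, 0.0453]
orientation: [0.001, 3.14, 0.0]
contact_force: [-0.1, -0.4, 0.4]
grip_width: 0.0852
gripper_force: 0.0
```

Well placed, so I close, lift 30 mm, and then settle.

>>> send_rows --deltas '[{"dx": 0,"dy": 0,"dz": 0,"rx": 0,"ry": 0,"rz": 0},{"dx": 0,"dy": 0,"dz": 0,"rx": 0,"ry": 0,"rz": 0},{"dx": 0,"dy": 0,"dz": 0,"rx": 0,"ry": 0,"rz": 0},{"dx": 0,"dy": 0,"dz": 0,"rx": 0,"ry": 0,"rz": 0},{"dx": 0,"dy": 0,"dz": 0,"rx": 0,"ry": 0,"rz": 0}]' --jaw 36 --newtons 50

```text
clock: 2.62
tcp_pos: [0.4696, 0.0206, 0.0453]
orientation: [0.0, 3.14, -0.0]
contact_force: [-1.4, -0.7, 8.3]
grip_width: 0.0406
gripper_force: 49.6
```

>>> send_rows --deltas '[{"dx": 0,"dy": 0,"dz": 0,"rx": 0,"ry": 0,"rz": 0},{"dx": 0,"dy": 0,"dz": 0,"rx": 0,"ry": 0,"rz": 0},{"dx": 0,"dy": 0,"dz": 0,"rx": 0,"ry": 0,"rz": 0}]'

```text
clock: 2.87
tcp_pos: [0.4696, 0.0206, 0.0454]
orientation: [0.0, 3.14, -0.0]
contact_force: [-1.3, -1.2, 8.7]
grip_width: 0.0403
gripper_force: 49.6
```

>>> send_rows --deltas '[{"dx": 0,"dy": 0,"dz": 10,"rx": 0,"ry": 0,"rz": 0},{"dx": 0,"dy": 0,"dz": 30,"rx": 0,"ry": 0,"rz": 0},{"dx": 0,"dy": 0,"dz": 50,"rx": 0,"ry": 0,"rz": 0},{"dx": 0,"dy": 0,"dz": 60,"rx": 0,"ry": 0,"rz": 0},{"dx": 0,"dy": 0,"dz": 60,"rx": 0,"ry": 0,"rz": 0}]'

```text
clock: 3.28
tcp_pos: [0.4704, 0.0208, 0.1066]
orientation: [0.0, 3.137, 0.001]
contact_force: [0.4, 0.3, -3.8]
grip_width: 0.0401
gripper_force: 51.3
```

>>> send_rows --deltas '[{"dx": 0,"dy": 0,"dz": 0,"rx": 0,"ry": 0,"rz": 0},{"dx": 0,"dy": 0,"dz": 0,"rx": 0,"ry": 0,"rz": 0},{"dx": 0,"dy": 0,"dz": 0,"rx": 0,"ry": 0,"rz": 0}]'

```text
clock: 3.53
tcp_pos: [0.4681, 0.0206, 0.1033]
orientation: [0.0, -3.139, 0.0]
contact_force: [-0.2, 0.1, -3.7]
grip_width: 0.0404
gripper_force: 51.3
```

>>> send_rows --deltas '[{"dx": 0,"dy": 0,"dz": 0,"rx": 0,"ry": 0,"rz": 0},{"dx": 0,"dy": 0,"dz": 0,"rx": 0,"ry": 0,"rz": 0},{"dx": 0,"dy": 0,"dz": 0,"rx": 0,"ry": 0,"rz": 0}]'

```text
clock: 3.78
tcp_pos: [0.4687, 0.0207, 0.1038]
orientation: [0.0, -3.141, 0.0]
contact_force: [-0.2, -0.4, -3.7]
grip_width: 0.0402
gripper_force: 51.3
```

Weight is about 3.7 N, so this is the thick-walled post for holder_2. I carry it to above mouth_2 (570,165).

>>> send_rows --deltas '[{"dx": 10,"dy": 10,"dz": 25,"rx": 0,"ry": 0,"rz": 1},{"dx": 30,"dy": 40,"dz": 30,"rx": 0,"ry": 0,"rz": 2},{"dx": 50,"dy": 70,"dz": 30,"rx": 0,"ry": 0,"rz": 3},{"dx": 75,"dy": 103,"dz": 30,"rx": 0,"ry": 0,"rz": 4},{"dx": 90,"dy": 130,"dz": 30,"rx": 0,"ry": 0,"rz": 5.3}]'

```text
clock: 4.2
tcp_pos: [0.5612, 0.1533, 0.1346]
orientation: [-0.147, 3.136, 0.002]
contact_force: [1.4, 0.4, -4.2]
grip_width: 0.0405
gripper_force: 54.7
```

>>> send_rows --deltas '[{"dx": 8,"dy": 10,"dz": 0,"rx": 0,"ry": 0,"rz": 0},{"dx": 12,"dy": 15,"dz": 0,"rx": 0,"ry": 0,"rz": 0},{"dx": 12,"dy": 15,"dz": 0,"rx": 0,"ry": 0,"rz": 0},{"dx": 12,"dy": 15,"dz": 0,"rx": 0,"ry": 0,"rz": 0}]'

```text
clock: 4.53
tcp_pos: [0.5702, 0.1641, 0.1336]
orientation: [0.143, -3.136, 0.002]
contact_force: [-0.1, -1.5, -2.6]
grip_width: 0.0402
gripper_force: 54.6
```

```bash
sleep 1; python3 - <<'E'
from h import *
Q=pts("wrist","w2.png")
o=r.get_obs();print(o["tcp_pos"],o["contact_force"])
print(fit_holder(Q[(Q[:,1]>.1)&(Q[:,0]>.6)],np.array((.68,.172))))
for hh in (.13,.135,.128,.14): print(post(Q,o["tcp_pos"][:2],hh))
m=np.hypot(*(Q[:,:2]-o["tcp_pos"][:2]).T)<.045; print(np.histogram(Q[m][:,2],20))
E
```

```text
[0.57013266 0.16350902 0.13375789] [-0.32653954 -0.75848106 -4.19552263]
(array([nan, nan]), np.float32(nan), array([0., 0.]), 0)
(((563.1341552734375, 164.18844604492188), 33.778934478759766), 871, np.float64(0.1305587643365001))
(((562.9279174804688, 164.10079956054688), 33.84653091430664), 1058, np.float64(0.13520344965016642))
(((562.7310180664062, 164.24075317382812), 32.4352912902832), 753, np.float64(0.12872259801936037))
(((562.9376831054688, 164.16635131835938), 33.80941390991211), 1183, np.float64(0.14012125669881623))
(array([4499,  461,   37,    0,    0,    0,    0,    0,  625, 1614,  520,
        714, 1404, 1800, 2215, 9267, 6634, 2247, 6290, 4452]), array([-0.00364102,  0.00736084,  0.0183627 ,  0.02936456,  0.04036643,
        0.05136829,  0.06237015,  0.07337202,  0.08437388,  0.09537574,
        0.1063776 ,  0.11737947,  0.12838133,  0.13938319,  0.15038506,
        0.16138692,  0.17238878,  0.18339064,  0.19439251,  0.20539437,
        0.21639623]))h.py:21: RuntimeWarning: invalid value encountered in divide
  e=[b[1]-b[0],b[2]-b[1]]; d=max(e,key=np.linalg.norm); d=d/np.linalg.norm(d); d=d if d[1]>0 else -d
```

View pics/w2.png

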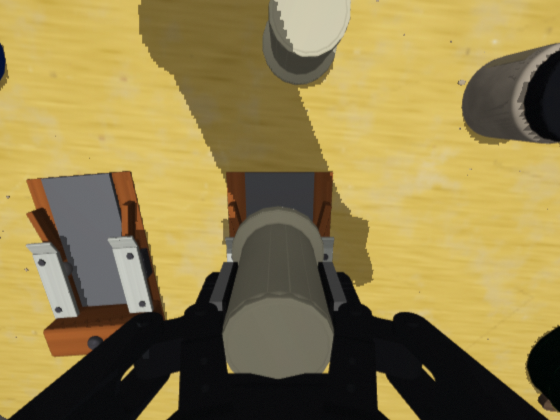

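The held post is centred between the fingers. The h2 mouth edge is visible at row 172, columns 227–332, so I measure the lane axis from that rim.

```bash
cat >> h.py <<'E'
def brown(n,lo=-.1,hi=.4):
    f,P=grab(n); hsv=cv2.cvtColor(f["frame"],cv2.COLOR_BGR2HSV); H,S,V=cv2.split(hsv)
    m=((H<14)&(S>130)&np.isfinite(P[...,0])); return P[m],f,P
E
python3 - <<'E'
from h import *
B,f,P=brown("wrist"); np.save("w2P.npy",P)
def front(c,yaw):
    a=np.radians(yaw); ax=np.array([np.cos(a),np.sin(a)]); ay=np.array([-ax[1],ax[0]])
    d=(B[:,:2]-c); X=d@ax*1000; Y=d@ay*1000
    m=(abs(Y)<56)&(X<-45)&(X>-115)&(B[:,2]<.03)
    print("c",c,"n",m.sum(),"X front",np.percentile(X[m],1).round(1))
    for x0 in range(-105,-45,8):
        k=m&(X>=x0)&(X<x0+8)
        if k.sum()>10: 
            y=Y[k]; print(x0,"Y outer",y.min().round(1),y.max().round(1),"inner",y[y<0].max().round(1) if (y<0).any() else None,y[y>0].min().round(1) if (y>0).any() else None)
front(np.array([.640,.172]),5.3)
front(np.array([.6562,.008]),9.75)
E
```

```text
c [0.64  0.172] n 1946 X front -102.0
-105 Y outer -44.1 45.6 inner -29.9 30.8
-97 Y outer -44.5 45.9 inner -29.3 30.9
-89 Y outer -44.7 45.6 inner -29.6 31.3
-81 Y outer -44.4 46.0 inner -30.0 30.7
-73 Y outer -41.7 43.3 inner -29.2 30.9
-65 Y outer -44.4 46.0 inner -29.5 31.2
-57 Y outer -44.6 46.0 inner -36.4 31.5
-49 Y outer -43.8 45.7 inner -40.1 41.8
c [0.6562 0.008 ] n 2265 X front -100.6
-105 Y outer -46.0 45.5 inner -32.7 28.9
-97 Y outer -45.4 45.3 inner -32.2 28.4
-89 Y outer -44.8 45.5 inner -32.5 28.5
-81 Y outer -45.0 45.7 inner -32.5 28.9
-73 Y outer -42.5 45.9 inner -32.5 29.1
-65 Y outer -40.5 45.8 inner -32.4 34.5
-57 Y outer -38.5 45.5 inner -31.3 33.3
-49 Y outer -36.9 45.6 inner -30.9 33.9
```

>>> send_rows --deltas '[{"dx": 0,"dy": 1.5,"dz": -20,"rx": 0,"ry": 0,"rz": 0},{"dx": 0,"dy": 2.7,"dz": -45,"rx": 0,"ry": 0,"rz": 0},{"dx": 0,"dy": 2.7,"dz": -65,"rx": 0,"ry": 0,"rz": 0},{"dx": 0,"dy": 2.7,"dz": -75,"rx": 0,"ry": 0,"rz": 0},{"dx": 0,"dy": 2.7,"dz": -75,"rx": 0,"ry": 0,"rz": 0}]'

```text
clock: 5.05
tcp_pos: [0.569, 0.1664, 0.0571]
orientation: [0.143, -3.134, 0.003]
contact_force: [-0.6, 0.0, -3.0]
grip_width: 0.0403
gripper_force: 54.6
```

>>> send_rows --deltas '[{"dx": 0,"dy": 0,"dz": 0,"rx": 0,"ry": 0,"rz": 0},{"dx": 0,"dy": 0,"dz": 0,"rx": 0,"ry": 0,"rz": 0},{"dx": 0,"dy": 0,"dz": 0,"rx": 0,"ry": 0,"rz": 0}]'

```text
clock: 5.3
tcp_pos: [0.5719, 0.1684, 0.0607]
orientation: [-0.145, 3.136, 0.001]
contact_force: [-0.6, -0.1, -3.6]
grip_width: 0.0404
gripper_force: 54.6
```

>>> send_rows --deltas '[{"dx": 0,"dy": 0,"dz": -1,"rx": 0,"ry": 0,"rz": 0},{"dx": 0,"dy": 0,"dz": -2,"rx": 0,"ry": 0,"rz": 0},{"dx": 0,"dy": 0,"dz": -4,"rx": 0,"ry": 0,"rz": 0},{"dx": 0,"dy": 0,"dz": -4,"rx": 0,"ry": 0,"rz": 0},{"dx": 0,"dy": 0,"dz": -4,"rx": 0,"ry": 0,"rz": 0}]'

```text
clock: 5.72
tcp_pos: [0.5709, 0.1684, 0.0552]
orientation: [0.145, -3.138, 0.0]
contact_force: [0.4, 0.1, -3.1]
grip_width: 0.0404
gripper_force: 54.6
```

>>> send_rows --deltas '[{"dx": 0,"dy": 0,"dz": 0,"rx": 0,"ry": 0,"rz": 0},{"dx": 0,"dy": 0,"dz": 0,"rx": 0,"ry": 0,"rz": 0},{"dx": 0,"dy": 0,"dz": 0,"rx": 0,"ry": 0,"rz": 0}]'

```text
clock: 5.97
tcp_pos: [0.571, 0.1685, 0.0553]
orientation: [0.145, -3.138, -0.0]
contact_force: [0.3, -0.7, -3.2]
grip_width: 0.0404
gripper_force: 54.6
```

>>> send_rows --deltas '[{"dx": 0,"dy": -1.2,"dz": -1.5,"rx": 0,"ry": 0,"rz": 0},{"dx": 0,"dy": -2.3,"dz": -3,"rx": 0,"ry": 0,"rz": 0},{"dx": 0,"dy": -2.3,"dz": -4.5,"rx": 0,"ry": 0,"rz": 0},{"dx": 0,"dy": -2.3,"dz": -4.5,"rx": 0,"ry": 0,"rz": 0},{"dx": 0,"dy": -2.3,"dz": -4.5,"rx": 0,"ry": 0,"rz": 0}]'

```text
clock: 6.38
tcp_pos: [0.5711, 0.1658, 0.0509]
orientation: [-0.145, 3.138, -0.0]
contact_force: [0.2, -1.2, -0.8]
grip_width: 0.0403
gripper_force: 55.0
```

>>> send_rows --deltas '[{"dx": 0,"dy": 0,"dz": 0,"rx": 0,"ry": 0,"rz": 0},{"dx": 0,"dy": 0,"dz": 0,"rx": 0,"ry": 0,"rz": 0},{"dx": 0,"dy": 0,"dz": 0,"rx": 0,"ry": 0,"rz": 0}]'

```text
clock: 6.63
tcp_pos: [0.5712, 0.1661, 0.0509]
orientation: [-0.145, 3.138, 0.0]
contact_force: [-0.8, -0.9, -0.6]
grip_width: 0.0405
gripper_force: 55.0
```

>>> send_rows --deltas '[{"dx": 5,"dy": 0.5,"dz": 0,"rx": 0,"ry": 0,"rz": 0},{"dx": 10,"dy": 0.9,"dz": 0,"rx": 0,"ry": 0,"rz": 0},{"dx": 15,"dy": 1.4,"dz": 0,"rx": 0,"ry": 0,"rz": 0},{"dx": 20,"dy": 1.9,"dz": 0,"rx": 0,"ry": 0,"rz": 0},{"dx": 20,"dy": 1.9,"dz": 0,"rx": 0,"ry": 0,"rz": 0}]'

```text
clock: 7.05
tcp_pos: [0.5927, 0.1683, 0.051]
orientation: [-0.144, 3.137, 0.001]
contact_force: [0.4, -0.3, -2.0]
grip_width: 0.0404
gripper_force: 54.8
```

>>> send_rows --deltas '[{"dx": 4,"dy": 0.4,"dz": 0,"rx": 0,"ry": 0,"rz": 0},{"dx": 8,"dy": 0.7,"dz": 0,"rx": 0,"ry": 0,"rz": 0},{"dx": 12,"dy": 1.1,"dz": 0,"rx": 0,"ry": 0,"rz": 0},{"dx": 12,"dy": 1.1,"dz": 0,"rx": 0,"ry": 0,"rz": 0},{"dx": 12,"dy": 1.1,"dz": 0,"rx": 0,"ry": 0,"rz": 0}]'

```text
clock: 7.47
tcp_pos: [0.6037, 0.1692, 0.0509]
orientation: [-0.145, 3.137, 0.001]
contact_force: [0.5, 1.2, -1.2]
grip_width: 0.0405
gripper_force: 54.9
```

>>> send_rows --deltas '[{"dx": 4,"dy": 0.4,"dz": 0,"rx": 0,"ry": 0,"rz": 0},{"dx": 8,"dy": 0.7,"dz": 0,"rx": 0,"ry": 0,"rz": 0},{"dx": 12,"dy": 1.1,"dz": 0,"rx": 0,"ry": 0,"rz": 0},{"dx": 15,"dy": 1.4,"dz": 0,"rx": 0,"ry": 0,"rz": 0},{"dx": 15,"dy": 1.4,"dz": 0,"rx": 0,"ry": 0,"rz": 0}]'

```text
clock: 7.88
tcp_pos: [0.6186, 0.1705, 0.0507]
orientation: [-0.145, 3.138, 0.0]
contact_force: [-2.0, -0.3, -1.3]
grip_width: 0.0403
gripper_force: 54.9
```

>>> send_rows --deltas '[{"dx": 4,"dy": 0.4,"dz": 0,"rx": 0,"ry": 0,"rz": 0},{"dx": 8,"dy": 0.7,"dz": 0,"rx": 0,"ry": 0,"rz": 0},{"dx": 12,"dy": 1.1,"dz": 0,"rx": 0,"ry": 0,"rz": 0},{"dx": 15,"dy": 1.4,"dz": 0,"rx": 0,"ry": 0,"rz": 0},{"dx": 15,"dy": 1.4,"dz": 0,"rx": 0,"ry": 0,"rz": 0}]'

```text
clock: 8.3
tcp_pos: [0.6349, 0.1718, 0.0511]
orientation: [-0.144, 3.135, 0.001]
contact_force: [1.8, -1.3, -2.0]
grip_width: 0.0404
gripper_force: 54.8
```

>>> send_rows --deltas '[{"dx": 1,"dy": 0.1,"dz": 0,"rx": 0,"ry": 0,"rz": 0},{"dx": 2,"dy": 0.2,"dz": 0,"rx": 0,"ry": 0,"rz": 0},{"dx": 2,"dy": 0.2,"dz": 0,"rx": 0,"ry": 0,"rz": 0},{"dx": 2,"dy": 0.2,"dz": 0,"rx": 0,"ry": 0,"rz": 0}]'

```text
clock: 8.63
tcp_pos: [0.6353, 0.1718, 0.0509]
orientation: [-0.145, 3.138, -0.0]
contact_force: [0.8, -1.8, -1.2]
grip_width: 0.0402
gripper_force: 54.9
```

>>> send_rows --deltas '[{"dx": 0.5,"dy": 0,"dz": 0,"rx": 0,"ry": 0,"rz": 0},{"dx": 1,"dy": 0.1,"dz": 0,"rx": 0,"ry": 0,"rz": 0},{"dx": 1,"dy": 0.1,"dz": 0,"rx": 0,"ry": 0,"rz": 0},{"dx": 1,"dy": 0.1,"dz": 0,"rx": 0,"ry": 0,"rz": 0}]'

```text
clock: 8.97
tcp_pos: [0.6358, 0.172, 0.0507]
orientation: [0.145, -3.138, 0.0]
contact_force: [-0.4, -2.4, -0.1]
grip_width: 0.0401
gripper_force: 54.9
```

>>> send_rows --deltas '[{"dx": 1,"dy": 0.1,"dz": 0,"rx": 0,"ry": 0,"rz": 0},{"dx": 2,"dy": 0.2,"dz": 0,"rx": 0,"ry": 0,"rz": 0},{"dx": 2,"dy": 0.2,"dz": 0,"rx": 0,"ry": 0,"rz": 0},{"dx": 2,"dy": 0.2,"dz": 0,"rx": 0,"ry": 0,"rz": 0}]'

```text
clock: 9.3
tcp_pos: [0.6369, 0.1724, 0.0507]
orientation: [0.145, -3.136, 0.001]
contact_force: [-4.3, -1.8, 2.0]
grip_width: 0.0405
gripper_force: 55.2
```

>>> send_rows --deltas '[{"dx": 0.5,"dy": 0,"dz": 0,"rx": 0,"ry": 0,"rz": 0},{"dx": 1,"dy": 0.1,"dz": 0,"rx": 0,"ry": 0,"rz": 0},{"dx": 1,"dy": 0.1,"dz": 0,"rx": 0,"ry": 0,"rz": 0},{"dx": 1,"dy": 0.1,"dz": 0,"rx": 0,"ry": 0,"rz": 0}]'

```text
clock: 9.63
tcp_pos: [0.6371, 0.1724, 0.0506]
orientation: [0.145, -3.134, 0.001]
contact_force: [-7.2, -2.6, 4.9]
grip_width: 0.0401
gripper_force: 55.4
```

>>> send_rows --deltas '[{"dx": 0,"dy": 0,"dz": 0,"rx": 0,"ry": 0,"rz": 0},{"dx": 0,"dy": 0,"dz": 0,"rx": 0,"ry": 0,"rz": 0},{"dx": 0,"dy": 0,"dz": 0,"rx": 0,"ry": 0,"rz": 0},{"dx": 0,"dy": 0,"dz": 0,"rx": 0,"ry": 0,"rz": 0},{"dx": 0,"dy": 0,"dz": 0,"rx": 0,"ry": 0,"rz": 0}]' --jaw 85

```text
clock: 10.05
tcp_pos: [0.6395, 0.1728, 0.051]
orientation: [-0.145, 3.137, 0.001]
contact_force: [-0.6, 0.4, -0.2]
grip_width: 0.0852
gripper_force: 0.0
```

>>> send_rows --deltas '[{"dx": 0,"dy": 0,"dz": 15,"rx": 0,"ry": 0,"rz": 0},{"dx": 0,"dy": 0,"dz": 45,"rx": 0,"ry": 0,"rz": 0},{"dx": 0,"dy": 0,"dz": 80,"rx": 0,"ry": 0,"rz": 0},{"dx": 0,"dy": 0,"dz": 120,"rx": 0,"ry": 0,"rz": 0},{"dx": -40,"dy": 0,"dz": 150,"rx": 0,"ry": 0,"rz": 0}]'

```text
clock: 10.47
tcp_pos: [0.6117, 0.1724, 0.2014]
orientation: [-0.139, 3.129, 0.004]
contact_force: [0.8, -0.0, 2.7]
grip_width: 0.0848
gripper_force: 0.0
```

>>> send_rows --deltas '[{"dx": -30,"dy": 0,"dz": 0,"rx": 0,"ry": 0,"rz": 0},{"dx": -60,"dy": 0,"dz": 0,"rx": 0,"ry": 0,"rz": 0},{"dx": -90,"dy": 0,"dz": 0,"rx": 0,"ry": 0,"rz": 0},{"dx": -90,"dy": 0,"dz": 0,"rx": 0,"ry": 0,"rz": 0},{"dx": -90,"dy": 0,"dz": 0,"rx": 0,"ry": 0,"rz": 0}]'

```text
clock: 10.88
tcp_pos: [0.5148, 0.1728, 0.1972]
orientation: [-0.147, 3.137, 0.0]
contact_force: [0.7, 0.9, 0.7]
grip_width: 0.0851
gripper_force: 0.0
```

```bash
cat >> h.py <<'E'
def check(c,o,yaw):
    Q=pts("wrist","chk.png"); a=np.radians(yaw)
    (p,rad),n,z=post(Q,c,.0905); d=np.array(p)-o
    print("post top",np.round(p,1),round(rad,1),n,z,"in holder x,y:",d@[np.cos(a),np.sin(a)],d@[-np.sin(a),np.cos(a)])
    return Q
E
python3 - <<'E'
from h import *
Q=check((.637,.172),np.array([639.9,172.7]),5.3)
print(fit_holder(Q[(Q[:,1]>.1)&(Q[:,0]>.65)],np.array((.67,.172))))
print(post(Q,(.439,.1687)),r.get_obs()["tcp_pos"])
E
```

```text
post top [635.8 172.6] 21.3 1303 0.08871984268710065 in holder x,y: -4.103603607151916 0.231004244173698
(array([638.2, 172.1]), np.float32(5.94), array([29.7, 90.6]), 780)
(((439.70123291015625, 169.05015563964844), 20.912349700927734), 2461, np.float64(0.08382688610116554)) [0.51619863 0.17267971 0.19716778]
```

Post is home. Next is post a at (439.5,169).

>>> send_rows --deltas '[{"dx": -30,"dy": -2,"dz": 0,"rx": 0,"ry": 0,"rz": 0},{"dx": -60,"dy": -3.8,"dz": 0,"rx": 0,"ry": 0,"rz": 0},{"dx": -76,"dy": -3.8,"dz": -20,"rx": 0,"ry": 0,"rz": 0},{"dx": -76,"dy": -3.8,"dz": -50,"rx": 0,"ry": 0,"rz": 0},{"dx": -76,"dy": -3.8,"dz": -60,"rx": 0,"ry": 0,"rz": 0}]'

```text
clock: 11.35
tcp_pos: [0.439, 0.1681, 0.1339]
orientation: [0.145, -3.136, 0.001]
contact_force: [-0.6, 0.3, 0.5]
grip_width: 0.0853
gripper_force: 0.0
```

>>> send_rows --deltas '[{"dx": 0,"dy": 0,"dz": 0,"rx": 0,"ry": 0,"rz": 0},{"dx": 0,"dy": 0,"dz": 0,"rx": 0,"ry": 0,"rz": 0},{"dx": 0,"dy": 0,"dz": 0,"rx": 0,"ry": 0,"rz": 0}]'

```text
clock: 11.6
tcp_pos: [0.4414, 0.1692, 0.1369]
orientation: [-0.144, 3.137, 0.001]
contact_force: [-0.4, 0.5, 0.2]
grip_width: 0.0852
gripper_force: 0.0
```

>>> send_rows --deltas '[{"dx": -1.5,"dy": 0,"dz": -25,"rx": 0,"ry": 0,"rz": 0},{"dx": -1.5,"dy": 0,"dz": -55,"rx": 0,"ry": 0,"rz": 0},{"dx": -1.5,"dy": 0,"dz": -80,"rx": 0,"ry": 0,"rz": 0},{"dx": -1.5,"dy": 0,"dz": -91.5,"rx": 0,"ry": 0,"rz": 0},{"dx": -1.5,"dy": 0,"dz": -91.5,"rx": 0,"ry": 0,"rz": 0}]'

```text
clock: 12.02
tcp_pos: [0.4381, 0.1684, 0.043]
orientation: [0.145, -3.136, 0.001]
contact_force: [0.1, 0.9, 0.5]
grip_width: 0.0851
gripper_force: 0.0
```

>>> send_rows --deltas '[{"dx": 0,"dy": 0,"dz": 0,"rx": 0,"ry": 0,"rz": 0},{"dx": 0,"dy": 0,"dz": 0,"rx": 0,"ry": 0,"rz": 0},{"dx": 0,"dy": 0,"dz": 0,"rx": 0,"ry": 0,"rz": 0}]'

```text
clock: 12.27
tcp_pos: [0.4395, 0.1692, 0.0458]
orientation: [-0.144, 3.135, 0.002]
contact_force: [-0.5, 0.3, -0.1]
grip_width: 0.0853
gripper_force: 0.0
```

>>> send_rows --deltas '[{"dx": 0,"dy": 0,"dz": 0,"rx": 0,"ry": 0,"rz": 0},{"dx": 0,"dy": 0,"dz": 0,"rx": 0,"ry": 0,"rz": 0},{"dx": 0,"dy": 0,"dz": 0,"rx": 0,"ry": 0,"rz": 0},{"dx": 0,"dy": 0,"dz": 0,"rx": 0,"ry": 0,"rz": 0},{"dx": 0,"dy": 0,"dz": 0,"rx": 0,"ry": 0,"rz": 0}]' --jaw 36 --newtons 50

```text
clock: 12.68
tcp_pos: [0.4385, 0.1687, 0.0449]
orientation: [-0.145, 3.138, 0.0]
contact_force: [-1.2, -0.7, 6.4]
grip_width: 0.0411
gripper_force: 49.8
```

>>> send_rows --deltas '[{"dx": 0,"dy": 0,"dz": 0,"rx": 0,"ry": 0,"rz": 0},{"dx": 0,"dy": 0,"dz": 10,"rx": 0,"ry": 0,"rz": 0},{"dx": 0,"dy": 0,"dz": 30,"rx": 0,"ry": 0,"rz": 0},{"dx": 0,"dy": 0,"dz": 50,"rx": 0,"ry": 0,"rz": 0},{"dx": 0,"dy": 0,"dz": 60,"rx": 0,"ry": 0,"rz": 0}]'

```text
clock: 13.1
tcp_pos: [0.4388, 0.1691, 0.1065]
orientation: [-0.145, 3.136, 0.001]
contact_force: [-0.2, 0.9, -1.6]
grip_width: 0.0406
gripper_force: 50.8
```

>>> send_rows --deltas '[{"dx": 0,"dy": 0,"dz": 0,"rx": 0,"ry": 0,"rz": 0},{"dx": 0,"dy": 0,"dz": 0,"rx": 0,"ry": 0,"rz": 0},{"dx": 0,"dy": 0,"dz": 0,"rx": 0,"ry": 0,"rz": 0}]'

```text
clock: 13.35
tcp_pos: [0.4376, 0.1683, 0.1036]
orientation: [0.145, -3.137, 0.001]
contact_force: [0.6, -0.7, -1.2]
grip_width: 0.0409
gripper_force: 50.8
```

>>> send_rows --deltas '[{"dx": 0,"dy": 0,"dz": 10,"rx": 0,"ry": 0,"rz": 0},{"dx": 0,"dy": 0,"dz": 30,"rx": 0,"ry": 0,"rz": 0},{"dx": 0,"dy": 0,"dz": 30,"rx": 0,"ry": 0,"rz": 0},{"dx": 0,"dy": 0,"dz": 30,"rx": 0,"ry": 0,"rz": 0}]'

```text
clock: 13.68
tcp_pos: [0.4386, 0.1689, 0.1348]
orientation: [-0.145, 3.137, 0.001]
contact_force: [-0.3, 0.3, -1.9]
grip_width: 0.0408
gripper_force: 50.9
```

Weight is about 1.6 N, so this is the hollow post for holder_1, with mouth_1 at about (587.4,-3.9).

>>> send_rows --deltas '[{"dx": 20,"dy": -15,"dz": 5,"rx": 0,"ry": 0,"rz": 1},{"dx": 42,"dy": -45,"dz": 5,"rx": 0,"ry": 0,"rz": 2},{"dx": 67,"dy": -75,"dz": 5,"rx": 0,"ry": 0,"rz": 3},{"dx": 92,"dy": -105,"dz": 5,"rx": 0,"ry": 0,"rz": 4},{"dx": 115,"dy": -133,"dz": 5,"rx": 0,"ry": 0,"rz": 4.5}]'

```text
clock: 14.1
tcp_pos: [0.5536, 0.0336, 0.1382]
orientation: [0.269, -3.128, 0.001]
contact_force: [-0.2, 0.5, -2.1]
grip_width: 0.0403
gripper_force: 50.9
```

>>> send_rows --deltas '[{"dx": 20,"dy": -24,"dz": 0,"rx": 0,"ry": 0,"rz": 0},{"dx": 34,"dy": -40,"dz": 0,"rx": 0,"ry": 0,"rz": 0},{"dx": 34,"dy": -40,"dz": 0,"rx": 0,"ry": 0,"rz": 0},{"dx": 34,"dy": -40,"dz": 0,"rx": 0,"ry": 0,"rz": 0},{"dx": 34,"dy": -40,"dz": 0,"rx": 0,"ry": 0,"rz": 0}]'

```text
clock: 14.52
tcp_pos: [0.586, -0.0034, 0.1382]
orientation: [0.269, -3.128, -0.001]
contact_force: [-0.2, 1.1, -1.4]
grip_width: 0.0404
gripper_force: 50.9
```

>>> send_rows --deltas '[{"dx": 0,"dy": 0,"dz": 0,"rx": 0,"ry": 0,"rz": 0},{"dx": 0,"dy": 0,"dz": 0,"rx": 0,"ry": 0,"rz": 0},{"dx": 0,"dy": 0,"dz": 0,"rx": 0,"ry": 0,"rz": 0}]'

```text
clock: 14.77
tcp_pos: [0.5867, -0.0032, 0.1393]
orientation: [0.271, -3.13, -0.0]
contact_force: [-0.3, 0.1, -1.2]
grip_width: 0.0408
gripper_force: 50.9
```

```bash
sleep 1; cat >> h.py <<'E'
def front(c,yaw):
    B,f,P=brown("wrist")
    a=np.radians(yaw); ax=np.array([np.cos(a),np.sin(a)]); ay=np.array([-ax[1],ax[0]])
    d=(B[:,:2]-c); X=d@ax*1000; Y=d@ay*1000
    m=(abs(Y)<56)&(X<-60)&(X>-115)&(B[:,2]<.03)
    print("X front",np.percentile(X[m],1).round(1))
    for x0 in range(-105,-60,8):
        k=m&(X>=x0)&(X<x0+8); y=Y[k]
        if k.sum()>10: print(x0,y.min().round(1),y.max().round(1),y[y<0].max().round(1),y[y>0].min().round(1))
    o=r.get_obs(); print(o["tcp_pos"],o["orientation"],o["contact_force"])
E
python3 - <<'E'
from h import *
front(np.array([.6564,.008]),9.75)
E
```

```text
X front -101.0
-105 -45.3 45.1 -30.1 30.0
-97 -45.0 44.7 -30.4 30.1
-89 -45.1 45.1 -30.8 30.4
-81 -44.8 44.5 -30.2 29.9
-73 -43.0 44.9 -30.4 30.2
-65 -44.5 45.0 -30.7 30.4
[ 0.58681705 -0.0034407   0.13938033] [ 2.70477293e-01 -3.12983219e+00 -2.45102888e-04] [-0.07679462 -0.94658891 -2.04894496]
```

>>> send_rows --deltas '[{"dx": 0,"dy": -0.7,"dz": -30,"rx": 0,"ry": 0,"rz": 0},{"dx": 0,"dy": -0.7,"dz": -60,"rx": 0,"ry": 0,"rz": 0},{"dx": 0,"dy": -0.7,"dz": -76,"rx": 0,"ry": 0,"rz": 0},{"dx": 0,"dy": -0.7,"dz": -84,"rx": 0,"ry": 0,"rz": 0},{"dx": 0,"dy": -0.7,"dz": -84,"rx": 0,"ry": 0,"rz": 0}]'

```text
clock: 15.23
tcp_pos: [0.5859, -0.0048, 0.0537]
orientation: [0.269, -3.127, -0.0]
contact_force: [-0.1, 0.2, -2.1]
grip_width: 0.0407
gripper_force: 50.9
```

>>> send_rows --deltas '[{"dx": 0,"dy": 0,"dz": 0,"rx": 0,"ry": 0,"rz": 0},{"dx": 0,"dy": 0,"dz": 0,"rx": 0,"ry": 0,"rz": 0},{"dx": 0,"dy": 0,"dz": 0,"rx": 0,"ry": 0,"rz": 0},{"dx": 0,"dy": 0,"dz": 0,"rx": 0,"ry": 0,"rz": 0}]'

```text
clock: 15.57
tcp_pos: [0.5881, -0.005, 0.0565]
orientation: [-0.268, 3.128, -0.0]
contact_force: [-0.1, -0.6, -2.5]
grip_width: 0.0409
gripper_force: 51.0
```

>>> send_rows --deltas '[{"dx": 0,"dy": 0.5,"dz": -2,"rx": 0,"ry": 0,"rz": 0},{"dx": 0,"dy": 1.1,"dz": -4,"rx": 0,"ry": 0,"rz": 0},{"dx": 0,"dy": 1.1,"dz": -6,"rx": 0,"ry": 0,"rz": 0},{"dx": 0,"dy": 1.1,"dz": -6,"rx": 0,"ry": 0,"rz": 0},{"dx": 0,"dy": 1.1,"dz": -6,"rx": 0,"ry": 0,"rz": 0}]'

```text
clock: 15.98
tcp_pos: [0.5874, -0.0038, 0.0496]
orientation: [-0.268, 3.13, 0.0]
contact_force: [-0.6, 0.5, 3.9]
grip_width: 0.0406
gripper_force: 51.5
```

>>> send_rows --deltas '[{"dx": 0,"dy": 0,"dz": 0,"rx": 0,"ry": 0,"rz": 0},{"dx": 0,"dy": 0,"dz": 0,"rx": 0,"ry": 0,"rz": 0},{"dx": 0,"dy": 0,"dz": 0,"rx": 0,"ry": 0,"rz": 0}]'

```text
clock: 16.23
tcp_pos: [0.5874, -0.0038, 0.0495]
orientation: [-0.268, 3.13, 0.0]
contact_force: [-0.8, -0.5, 4.2]
grip_width: 0.0405
gripper_force: 51.5
```

>>> send_rows --deltas '[{"dx": 5,"dy": 0.9,"dz": 0.7,"rx": 0,"ry": 0,"rz": 0},{"dx": 12,"dy": 2.1,"dz": 0.7,"rx": 0,"ry": 0,"rz": 0},{"dx": 20,"dy": 3.4,"dz": 0.7,"rx": 0,"ry": 0,"rz": 0},{"dx": 25,"dy": 4.3,"dz": 0.7,"rx": 0,"ry": 0,"rz": 0},{"dx": 30,"dy": 5.2,"dz": 0.7,"rx": 0,"ry": 0,"rz": 0}]'

```text
clock: 16.65
tcp_pos: [0.6181, 0.0015, 0.0499]
orientation: [-0.268, 3.13, 0.0]
contact_force: [-1.6, -0.2, 2.5]
grip_width: 0.0408
gripper_force: 51.3
```

>>> send_rows --deltas '[{"dx": 0,"dy": 0,"dz": 0,"rx": 0,"ry": 0,"rz": 0},{"dx": 0,"dy": 0,"dz": 0,"rx": 0,"ry": 0,"rz": 0}]'

```text
clock: 16.82
tcp_pos: [0.6184, 0.0016, 0.0501]
orientation: [-0.268, 3.128, 0.0]
contact_force: [1.0, 0.2, 1.0]
grip_width: 0.0408
gripper_force: 51.4
```

>>> send_rows --deltas '[{"dx": 4,"dy": 0.7,"dz": 0,"rx": 0,"ry": 0,"rz": 0},{"dx": 8,"dy": 1.4,"dz": 0,"rx": 0,"ry": 0,"rz": 0},{"dx": 12,"dy": 2.1,"dz": 0,"rx": 0,"ry": 0,"rz": 0},{"dx": 16,"dy": 2.8,"dz": 0,"rx": 0,"ry": 0,"rz": 0},{"dx": 16,"dy": 2.8,"dz": 0,"rx": 0,"ry": 0,"rz": 0}]'

```text
clock: 17.23
tcp_pos: [0.6335, 0.004, 0.0498]
orientation: [0.268, -3.13, 0.0]
contact_force: [-2.9, -2.2, 2.5]
grip_width: 0.0406
gripper_force: 51.3
```

>>> send_rows --deltas '[{"dx": 4,"dy": 0.7,"dz": 0,"rx": 0,"ry": 0,"rz": 0},{"dx": 8,"dy": 1.4,"dz": 0,"rx": 0,"ry": 0,"rz": 0},{"dx": 12,"dy": 2.1,"dz": 0,"rx": 0,"ry": 0,"rz": 0},{"dx": 17,"dy": 2.9,"dz": 0,"rx": 0,"ry": 0,"rz": 0},{"dx": 17,"dy": 2.9,"dz": 0,"rx": 0,"ry": 0,"rz": 0}]'

```text
clock: 17.65
tcp_pos: [0.6523, 0.0073, 0.0504]
orientation: [-0.268, 3.127, 0.0]
contact_force: [1.3, -1.7, 1.9]
grip_width: 0.041
gripper_force: 51.3
```

>>> send_rows --deltas '[{"dx": 0.5,"dy": 0.1,"dz": 0,"rx": 0,"ry": 0,"rz": 0},{"dx": 1,"dy": 0.2,"dz": 0,"rx": 0,"ry": 0,"rz": 0},{"dx": 1,"dy": 0.2,"dz": 0,"rx": 0,"ry": 0,"rz": 0},{"dx": 1,"dy": 0.2,"dz": 0,"rx": 0,"ry": 0,"rz": 0}]'

```text
clock: 17.98
tcp_pos: [0.652, 0.0073, 0.0504]
orientation: [-0.268, 3.128, 0.0]
contact_force: [3.1, -1.3, 0.0]
grip_width: 0.0402
gripper_force: 51.3
```

>>> send_rows --deltas '[{"dx": 0.5,"dy": 0.1,"dz": 0,"rx": 0,"ry": 0,"rz": 0},{"dx": 1.5,"dy": 0.3,"dz": 0,"rx": 0,"ry": 0,"rz": 0},{"dx": 1.5,"dy": 0.3,"dz": 0,"rx": 0,"ry": 0,"rz": 0},{"dx": 1.5,"dy": 0.3,"dz": 0,"rx": 0,"ry": 0,"rz": 0}]'

```text
clock: 18.32
tcp_pos: [0.6523, 0.0073, 0.05]
orientation: [0.268, -3.129, 0.0]
contact_force: [0.8, -1.4, 3.5]
grip_width: 0.0406
gripper_force: 51.3
```

>>> send_rows --deltas '[{"dx": 0.5,"dy": 0.1,"dz": 0,"rx": 0,"ry": 0,"rz": 0},{"dx": 1,"dy": 0.2,"dz": 0,"rx": 0,"ry": 0,"rz": 0},{"dx": 1,"dy": 0.2,"dz": 0,"rx": 0,"ry": 0,"rz": 0},{"dx": 1,"dy": 0.2,"dz": 0,"rx": 0,"ry": 0,"rz": 0}]'

```text
clock: 18.65
tcp_pos: [0.6527, 0.0074, 0.0498]
orientation: [0.268, -3.128, 0.0]
contact_force: [-3.8, -2.9, 5.1]
grip_width: 0.0407
gripper_force: 51.4
```

>>> send_rows --deltas '[{"dx": 0.5,"dy": 0.1,"dz": 0,"rx": 0,"ry": 0,"rz": 0},{"dx": 1,"dy": 0.2,"dz": 0.5,"rx": 0,"ry": 0,"rz": 0},{"dx": 1,"dy": 0.2,"dz": 0.5,"rx": 0,"ry": 0,"rz": 0},{"dx": 1,"dy": 0.2,"dz": 0.5,"rx": 0,"ry": 0,"rz": 0}]'

```text
clock: 18.98
tcp_pos: [0.6529, 0.0075, 0.0498]
orientation: [0.268, -3.126, 0.001]
contact_force: [-4.7, -1.4, 4.2]
grip_width: 0.0405
gripper_force: 51.3
```

>>> send_rows --deltas '[{"dx": 0,"dy": 0,"dz": 0,"rx": 0,"ry": 0,"rz": 0},{"dx": 0,"dy": 0,"dz": 0,"rx": 0,"ry": 0,"rz": 0},{"dx": 0,"dy": 0,"dz": 0,"rx": 0,"ry": 0,"rz": 0},{"dx": 0,"dy": 0,"dz": 0,"rx": 0,"ry": 0,"rz": 0},{"dx": 0,"dy": 0,"dz": 0,"rx": 0,"ry": 0,"rz": 0}]' --jaw 85

```text
clock: 19.4
tcp_pos: [0.6549, 0.0083, 0.0505]
orientation: [-0.269, 3.13, 0.001]
contact_force: [0.3, 0.1, 0.6]
grip_width: 0.0847
gripper_force: 0.0
```

>>> send_rows --deltas '[{"dx": 0,"dy": 0,"dz": 15,"rx": 0,"ry": 0,"rz": 0},{"dx": 0,"dy": 0,"dz": 45,"rx": 0,"ry": 0,"rz": 0},{"dx": 0,"dy": 0,"dz": 80,"rx": 0,"ry": 0,"rz": 0},{"dx": 0,"dy": 0,"dz": 120,"rx": 0,"ry": 0,"rz": 0},{"dx": -40,"dy": 0,"dz": 150,"rx": 0,"ry": 0,"rz": 0}]'

```text
clock: 19.82
tcp_pos: [0.6271, 0.0085, 0.1999]
orientation: [-0.267, 3.121, 0.001]
contact_force: [0.9, 0.6, 1.0]
grip_width: 0.0848
gripper_force: 0.0
```

>>> send_rows --deltas '[{"dx": -30,"dy": 0,"dz": 0,"rx": 0,"ry": 0,"rz": 0},{"dx": -60,"dy": 0,"dz": 0,"rx": 0,"ry": 0,"rz": 0},{"dx": -90,"dy": 0,"dz": 0,"rx": 0,"ry": 0,"rz": 0},{"dx": -90,"dy": 0,"dz": 0,"rx": 0,"ry": 0,"rz": 0},{"dx": -90,"dy": 0,"dz": 0,"rx": 0,"ry": 0,"rz": 0}]'

```text
clock: 20.23
tcp_pos: [0.5303, 0.0078, 0.1959]
orientation: [-0.269, 3.13, -0.001]
contact_force: [0.5, -0.3, -0.2]
grip_width: 0.0846
gripper_force: 0.0
```

```bash
sleep 1; python3 - <<'E'
from h import *
Q=check((.6525,.007),np.array([656.5,7.9]),9.75)
print(fit_holder(Q[(Q[:,1]>-.06)&(Q[:,1]<.075)&(Q[:,0]>.66)],np.array((.68,.01))))
print(post(Q,(.4544,-.1861)),post(Q,(.637,.172),.0905),r.get_obs()["tcp_pos"])
E
```

```text
post top [653.2   7.9] 21.5 1333 0.08919805448800197 in holder x,y: -3.255768393704567 0.5305106600712174
(array([656.,   8.]), np.float32(10.06), array([29.3, 90.8]), 786)
(((454.82476806640625, -186.16900634765625), 21.680898666381836), 2947, np.float64(0.08365028403526781)) (((0.0, 0.0), 0.0), 0, 0) [0.53175863 0.00796232 0.1960401 ]
```

>>> send_rows --deltas '[{"dx": -15,"dy": -30,"dz": 0,"rx": 0,"ry": 0,"rz": -4},{"dx": -30,"dy": -65,"dz": 0,"rx": 0,"ry": 0,"rz": -8},{"dx": -45,"dy": -100,"dz": 0,"rx": 0,"ry": 0,"rz": -12},{"dx": -60,"dy": -135,"dz": 0,"rx": 0,"ry": 0,"rz": -16},{"dx": -70,"dy": -170,"dz": 0,"rx": 0,"ry": 0,"rz": -18.7}]'

```text
clock: 20.7
tcp_pos: [0.4614, -0.1639, 0.1957]
orientation: [0.249, 3.131, -0.0]
contact_force: [0.4, 0.2, -0.6]
grip_width: 0.0847
gripper_force: 0.0
```

>>> send_rows --deltas '[{"dx": -7,"dy": -24,"dz": 0,"rx": 0,"ry": 0,"rz": 0},{"dx": -7,"dy": -24,"dz": -20,"rx": 0,"ry": 0,"rz": 0},{"dx": -7,"dy": -24,"dz": -50,"rx": 0,"ry": 0,"rz": 0},{"dx": -7,"dy": -24,"dz": -60,"rx": 0,"ry": 0,"rz": 0},{"dx": -7,"dy": -24,"dz": -60,"rx": 0,"ry": 0,"rz": 0}]'

```text
clock: 21.12
tcp_pos: [0.4536, -0.1857, 0.1332]
orientation: [-0.243, -3.128, -0.002]
contact_force: [-0.4, -0.1, 0.1]
grip_width: 0.0853
gripper_force: 0.0
```

>>> send_rows --deltas '[{"dx": 0,"dy": 0,"dz": 0,"rx": 0,"ry": 0,"rz": 0},{"dx": 0,"dy": 0,"dz": 0,"rx": 0,"ry": 0,"rz": 0},{"dx": 0,"dy": 0,"dz": 0,"rx": 0,"ry": 0,"rz": 0}]'

```text
clock: 21.37
tcp_pos: [0.4556, -0.1861, 0.1368]
orientation: [0.243, 3.13, -0.001]
contact_force: [0.4, 1.1, 0.2]
grip_width: 0.0852
gripper_force: 0.0
```

>>> send_rows --deltas '[{"dx": -0.5,"dy": 0,"dz": -25,"rx": 0,"ry": 0,"rz": 0},{"dx": -0.5,"dy": 0,"dz": -55,"rx": 0,"ry": 0,"rz": 0},{"dx": -0.5,"dy": 0,"dz": -80,"rx": 0,"ry": 0,"rz": 0},{"dx": -0.5,"dy": 0,"dz": -91.5,"rx": 0,"ry": 0,"rz": 0},{"dx": -0.5,"dy": 0,"dz": -91.5,"rx": 0,"ry": 0,"rz": 0}]'

```text
clock: 21.78
tcp_pos: [0.453, -0.1856, 0.0426]
orientation: [-0.243, -3.129, -0.001]
contact_force: [-0.7, -0.3, 0.3]
grip_width: 0.0849
gripper_force: 0.0
```

>>> send_rows --deltas '[{"dx": 0,"dy": 0,"dz": 0,"rx": 0,"ry": 0,"rz": 0},{"dx": 0,"dy": 0,"dz": 0,"rx": 0,"ry": 0,"rz": 0},{"dx": 0,"dy": 0,"dz": 0,"rx": 0,"ry": 0,"rz": 0}]'

```text
clock: 22.03
tcp_pos: [0.4551, -0.1865, 0.0455]
orientation: [0.244, 3.129, -0.001]
contact_force: [-0.1, 0.4, 0.3]
grip_width: 0.0852
gripper_force: 0.0
```

>>> send_rows --deltas '[{"dx": 0,"dy": 0,"dz": 0,"rx": 0,"ry": 0,"rz": 0},{"dx": 0,"dy": 0,"dz": 0,"rx": 0,"ry": 0,"rz": 0},{"dx": 0,"dy": 0,"dz": 0,"rx": 0,"ry": 0,"rz": 0},{"dx": 0,"dy": 0,"dz": 0,"rx": 0,"ry": 0,"rz": 0},{"dx": 0,"dy": 0,"dz": 0,"rx": 0,"ry": 0,"rz": 0}]' --jaw 36 --newtons 60

```text
clock: 22.45
tcp_pos: [0.4541, -0.1865, 0.0447]
orientation: [0.244, 3.131, -0.001]
contact_force: [-1.7, -0.7, 7.0]
grip_width: 0.0413
gripper_force: 59.6
```

>>> send_rows --deltas '[{"dx": 0,"dy": 0,"dz": 0,"rx": 0,"ry": 0,"rz": 0},{"dx": 0,"dy": 0,"dz": 10,"rx": 0,"ry": 0,"rz": 0},{"dx": 0,"dy": 0,"dz": 30,"rx": 0,"ry": 0,"rz": 0},{"dx": 0,"dy": 0,"dz": 50,"rx": 0,"ry": 0,"rz": 0},{"dx": 0,"dy": 0,"dz": 60,"rx": 0,"ry": 0,"rz": 0}]'

```text
clock: 22.87
tcp_pos: [0.4537, -0.1861, 0.1055]
orientation: [0.244, 3.132, -0.0]
contact_force: [1.4, -1.2, -7.5]
grip_width: 0.041
gripper_force: 62.6
```

>>> send_rows --deltas '[{"dx": 0,"dy": 0,"dz": 0,"rx": 0,"ry": 0,"rz": 0},{"dx": 0,"dy": 0,"dz": 0,"rx": 0,"ry": 0,"rz": 0},{"dx": 0,"dy": 0,"dz": 0,"rx": 0,"ry": 0,"rz": 0}]'

```text
clock: 23.12
tcp_pos: [0.4528, -0.1858, 0.103]
orientation: [-0.244, -3.13, -0.001]
contact_force: [-0.0, 0.4, -7.6]
grip_width: 0.0413
gripper_force: 62.6
```

>>> send_rows --deltas '[{"dx": 0,"dy": 0,"dz": 10,"rx": 0,"ry": 0,"rz": 0},{"dx": 0,"dy": 0,"dz": 30,"rx": 0,"ry": 0,"rz": 0},{"dx": 0,"dy": 0,"dz": 30,"rx": 0,"ry": 0,"rz": 0},{"dx": 0,"dy": 0,"dz": 30,"rx": 0,"ry": 0,"rz": 0}]'

```text
clock: 23.45
tcp_pos: [0.4545, -0.1863, 0.1344]
orientation: [0.244, 3.13, -0.001]
contact_force: [0.4, 0.5, -7.7]
grip_width: 0.041
gripper_force: 64.0
```

Weight is about 7.6 N, so this is the solid post for holder_3, with mouth_3 at about (579.7,-167).

>>> send_rows --deltas '[{"dx": 20,"dy": 3,"dz": 5,"rx": 0,"ry": 0,"rz": 0},{"dx": 50,"dy": 8,"dz": 5,"rx": 0,"ry": 0,"rz": 0},{"dx": 80,"dy": 12,"dz": 5,"rx": 0,"ry": 0,"rz": 0},{"dx": 110,"dy": 17,"dz": 5,"rx": 0,"ry": 0,"rz": 0},{"dx": 125,"dy": 19,"dz": 5,"rx": 0,"ry": 0,"rz": 0}]'

```text
clock: 23.87
tcp_pos: [0.5823, -0.1652, 0.1378]
orientation: [0.24, 3.131, 0.002]
contact_force: [2.7, 1.6, -7.2]
grip_width: 0.0409
gripper_force: 64.0
```

>>> send_rows --deltas '[{"dx": 0,"dy": 0,"dz": 0,"rx": 0,"ry": 0,"rz": 0},{"dx": 0,"dy": 0,"dz": 0,"rx": 0,"ry": 0,"rz": 0},{"dx": 0,"dy": 0,"dz": 0,"rx": 0,"ry": 0,"rz": 0},{"dx": 0,"dy": 0,"dz": 0,"rx": 0,"ry": 0,"rz": 0}]'

```text
clock: 24.2
tcp_pos: [0.5771, -0.1676, 0.1379]
orientation: [-0.245, -3.129, 0.0]
contact_force: [-0.1, 0.1, -7.3]
grip_width: 0.0413
gripper_force: 64.0
```

```bash
sleep 1; python3 - <<'E'
from h import *
front(np.array([.6488,-.178]),-9)
E
```

```text
X front -101.1
-105 -44.7 44.8 -30.5 30.5
-97 -45.2 45.3 -30.5 30.0
-89 -45.2 45.2 -30.0 30.2
-81 -45.0 45.3 -30.2 30.4
-73 -42.3 42.5 -30.5 30.7
-65 -44.8 45.0 -30.0 30.1
[ 0.57742894 -0.16756484  0.13832995] [-2.45113539e-01 -3.13013090e+00  2.13048313e-04] [ 0.45314222  0.09084513 -7.22419673]
```

>>> send_rows --deltas '[{"dx": 1.5,"dy": 0.5,"dz": -30,"rx": 0,"ry": 0,"rz": 0},{"dx": 1.5,"dy": 0.5,"dz": -60,"rx": 0,"ry": 0,"rz": 0},{"dx": 1.5,"dy": 0.5,"dz": -75,"rx": 0,"ry": 0,"rz": 0},{"dx": 1.5,"dy": 0.5,"dz": -83,"rx": 0,"ry": 0,"rz": 0},{"dx": 1.5,"dy": 0.5,"dz": -83,"rx": 0,"ry": 0,"rz": 0}]'

```text
clock: 24.67
tcp_pos: [0.5785, -0.1666, 0.0542]
orientation: [-0.244, -3.128, -0.001]
contact_force: [-0.4, 0.3, -8.2]
grip_width: 0.0408
gripper_force: 64.5
```

>>> send_rows --deltas '[{"dx": 0,"dy": 0,"dz": 0,"rx": 0,"ry": 0,"rz": 0},{"dx": 0,"dy": 0,"dz": 0,"rx": 0,"ry": 0,"rz": 0},{"dx": 0,"dy": 0,"dz": 0,"rx": 0,"ry": 0,"rz": 0},{"dx": 0,"dy": 0,"dz": 0,"rx": 0,"ry": 0,"rz": 0}]'

```text
clock: 25.0
tcp_pos: [0.5812, -0.1668, 0.0573]
orientation: [0.244, 3.13, -0.0]
contact_force: [0.6, 0.2, -7.2]
grip_width: 0.0413
gripper_force: 64.6
```

>>> send_rows --deltas '[{"dx": 0,"dy": 0,"dz": -1,"rx": 0,"ry": 0,"rz": 0},{"dx": 0,"dy": 0,"dz": -2,"rx": 0,"ry": 0,"rz": 0},{"dx": 0,"dy": 0,"dz": -2,"rx": 0,"ry": 0,"rz": 0},{"dx": 0,"dy": 0,"dz": -2,"rx": 0,"ry": 0,"rz": 0}]'

```text
clock: 25.33
tcp_pos: [0.5803, -0.1666, 0.054]
orientation: [-0.244, -3.132, -0.0]
contact_force: [-0.3, -0.1, -7.7]
grip_width: 0.0408
gripper_force: 64.6
```

>>> send_rows --deltas '[{"dx": 0,"dy": -0.5,"dz": -1.5,"rx": 0,"ry": 0,"rz": 0},{"dx": 0,"dy": -0.5,"dz": -3,"rx": 0,"ry": 0,"rz": 0},{"dx": 0,"dy": -0.5,"dz": -4.5,"rx": 0,"ry": 0,"rz": 0},{"dx": 0,"dy": -0.5,"dz": -4.5,"rx": 0,"ry": 0,"rz": 0},{"dx": 0,"dy": -0.5,"dz": -4.5,"rx": 0,"ry": 0,"rz": 0}]'

```text
clock: 25.75
tcp_pos: [0.5804, -0.1673, 0.0498]
orientation: [0.244, 3.132, -0.0]
contact_force: [-1.4, -0.9, -2.9]
grip_width: 0.0411
gripper_force: 65.0
```

>>> send_rows --deltas '[{"dx": 0,"dy": 0,"dz": 0,"rx": 0,"ry": 0,"rz": 0},{"dx": 0,"dy": 0,"dz": 0,"rx": 0,"ry": 0,"rz": 0},{"dx": 0,"dy": 0,"dz": 0,"rx": 0,"ry": 0,"rz": 0}]'

```text
clock: 26.0
tcp_pos: [0.5804, -0.1672, 0.0497]
orientation: [0.244, 3.132, -0.0]
contact_force: [-1.0, -0.5, -3.7]
grip_width: 0.0412
gripper_force: 64.9
```

>>> send_rows --deltas '[{"dx": 5,"dy": -0.8,"dz": -0.4,"rx": 0,"ry": 0,"rz": 0},{"dx": 12,"dy": -1.9,"dz": -0.4,"rx": 0,"ry": 0,"rz": 0},{"dx": 20,"dy": -3.2,"dz": -0.4,"rx": 0,"ry": 0,"rz": 0},{"dx": 25,"dy": -4,"dz": -0.4,"rx": 0,"ry": 0,"rz": 0},{"dx": 30,"dy": -4.8,"dz": -0.4,"rx": 0,"ry": 0,"rz": 0}]'

```text
clock: 26.42
tcp_pos: [0.6116, -0.1719, 0.0492]
orientation: [0.243, 3.131, 0.0]
contact_force: [-1.6, 1.5, -1.2]
grip_width: 0.0411
gripper_force: 65.1
```

>>> send_rows --deltas '[{"dx": 0,"dy": 0,"dz": 0,"rx": 0,"ry": 0,"rz": 0},{"dx": 0,"dy": 0,"dz": 0,"rx": 0,"ry": 0,"rz": 0}]'

```text
clock: 26.58
tcp_pos: [0.6122, -0.172, 0.0495]
orientation: [0.243, 3.129, -0.0]
contact_force: [1.9, -0.4, -2.1]
grip_width: 0.0413
gripper_force: 65.0
```

>>> send_rows --deltas '[{"dx": 4,"dy": -0.6,"dz": 0,"rx": 0,"ry": 0,"rz": 0},{"dx": 8,"dy": -1.3,"dz": 0,"rx": 0,"ry": 0,"rz": 0},{"dx": 12,"dy": -1.9,"dz": 0,"rx": 0,"ry": 0,"rz": 0},{"dx": 16,"dy": -2.5,"dz": 0,"rx": 0,"ry": 0,"rz": 0},{"dx": 16,"dy": -2.5,"dz": 0,"rx": 0,"ry": 0,"rz": 0}]'

```text
clock: 27.0
tcp_pos: [0.6258, -0.1746, 0.0488]
orientation: [-0.244, -3.13, 0.0]
contact_force: [-4.2, 0.1, -0.3]
grip_width: 0.0409
gripper_force: 65.2
```

>>> send_rows --deltas '[{"dx": 4,"dy": -0.6,"dz": 0,"rx": 0,"ry": 0,"rz": 0},{"dx": 8,"dy": -1.2,"dz": 0,"rx": 0,"ry": 0,"rz": 0},{"dx": 12,"dy": -1.8,"dz": 0,"rx": 0,"ry": 0,"rz": 0},{"dx": 17,"dy": -2.6,"dz": 0,"rx": 0,"ry": 0,"rz": 0},{"dx": 17,"dy": -2.6,"dz": 0,"rx": 0,"ry": 0,"rz": 0}]'

```text
clock: 27.42
tcp_pos: [0.6449, -0.1774, 0.0494]
orientation: [0.244, 3.13, -0.001]
contact_force: [0.7, -0.2, -1.0]
grip_width: 0.0417
gripper_force: 65.1
```

>>> send_rows --deltas '[{"dx": 0.5,"dy": -0.1,"dz": 0,"rx": 0,"ry": 0,"rz": 0},{"dx": 1,"dy": -0.2,"dz": 0,"rx": 0,"ry": 0,"rz": 0},{"dx": 1,"dy": -0.2,"dz": 0,"rx": 0,"ry": 0,"rz": 0},{"dx": 1,"dy": -0.2,"dz": 0,"rx": 0,"ry": 0,"rz": 0}]'

```text
clock: 27.75
tcp_pos: [0.6449, -0.1774, 0.0493]
orientation: [0.244, 3.131, -0.0]
contact_force: [1.4, -1.4, -1.3]
grip_width: 0.0411
gripper_force: 65.1
```

>>> send_rows --deltas '[{"dx": 0.5,"dy": -0.1,"dz": 0,"rx": 0,"ry": 0,"rz": 0},{"dx": 1,"dy": -0.2,"dz": 0,"rx": 0,"ry": 0,"rz": 0},{"dx": 1,"dy": -0.2,"dz": 0,"rx": 0,"ry": 0,"rz": 0},{"dx": 1,"dy": -0.2,"dz": 0,"rx": 0,"ry": 0,"rz": 0}]'

```text
clock: 28.08
tcp_pos: [0.6451, -0.1775, 0.0491]
orientation: [-0.244, -3.132, 0.0]
contact_force: [-1.8, -1.2, -0.8]
grip_width: 0.0413
gripper_force: 65.2
```

>>> send_rows --deltas '[{"dx": 0.5,"dy": -0.1,"dz": 0,"rx": 0,"ry": 0,"rz": 0},{"dx": 1.5,"dy": -0.2,"dz": 0,"rx": 0,"ry": 0,"rz": 0},{"dx": 1.5,"dy": -0.2,"dz": 0,"rx": 0,"ry": 0,"rz": 0},{"dx": 1.5,"dy": -0.2,"dz": 0,"rx": 0,"ry": 0,"rz": 0}]'

```text
clock: 28.42
tcp_pos: [0.6459, -0.1774, 0.0489]
orientation: [-0.244, -3.13, -0.0]
contact_force: [-5.9, -1.0, 1.0]
grip_width: 0.0411
gripper_force: 65.3
```

>>> send_rows --deltas '[{"dx": 0.5,"dy": -0.1,"dz": 0,"rx": 0,"ry": 0,"rz": 0},{"dx": 1,"dy": -0.2,"dz": 0,"rx": 0,"ry": 0,"rz": 0},{"dx": 1,"dy": -0.2,"dz": 0,"rx": 0,"ry": 0,"rz": 0},{"dx": 1,"dy": -0.2,"dz": 0,"rx": 0,"ry": 0,"rz": 0}]'

```text
clock: 28.75
tcp_pos: [0.646, -0.1775, 0.0487]
orientation: [-0.244, -3.128, -0.001]
contact_force: [-8.2, 0.4, 3.0]
grip_width: 0.0412
gripper_force: 65.4
```

>>> send_rows --deltas '[{"dx": 0,"dy": 0,"dz": 0,"rx": 0,"ry": 0,"rz": 0},{"dx": 0,"dy": 0,"dz": 0,"rx": 0,"ry": 0,"rz": 0},{"dx": 0,"dy": 0,"dz": 0,"rx": 0,"ry": 0,"rz": 0},{"dx": 0,"dy": 0,"dz": 0,"rx": 0,"ry": 0,"rz": 0},{"dx": 0,"dy": 0,"dz": 0,"rx": 0,"ry": 0,"rz": 0}]' --jaw 85

```text
clock: 29.17
tcp_pos: [0.6485, -0.1777, 0.0494]
orientation: [0.243, 3.131, 0.0]
contact_force: [-0.2, 0.3, 0.2]
grip_width: 0.0849
gripper_force: 0.0
```

>>> send_rows --deltas '[{"dx": 0,"dy": 0,"dz": 15,"rx": 0,"ry": 0,"rz": 0},{"dx": 0,"dy": 0,"dz": 45,"rx": 0,"ry": 0,"rz": 0},{"dx": 0,"dy": 0,"dz": 80,"rx": 0,"ry": 0,"rz": 0},{"dx": 0,"dy": 0,"dz": 120,"rx": 0,"ry": 0,"rz": 0},{"dx": -40,"dy": 0,"dz": 150,"rx": 0,"ry": 0,"rz": 0}]'

```text
clock: 29.58
tcp_pos: [0.6207, -0.1767, 0.1998]
orientation: [0.239, 3.122, 0.001]
contact_force: [0.8, 0.3, 1.8]
grip_width: 0.0849
gripper_force: 0.0
```

>>> send_rows --deltas '[{"dx": -30,"dy": 10,"dz": 20,"rx": 0,"ry": 0,"rz": 0},{"dx": -60,"dy": 30,"dz": 40,"rx": 0,"ry": 0,"rz": 0},{"dx": -90,"dy": 40,"dz": 40,"rx": 0,"ry": 0,"rz": 0},{"dx": -90,"dy": 40,"dz": 40,"rx": 0,"ry": 0,"rz": 0},{"dx": -90,"dy": 40,"dz": 40,"rx": 0,"ry": 0,"rz": 0}]'

```text
clock: 30.0
tcp_pos: [0.5237, -0.1375, 0.2359]
orientation: [0.243, 3.13, -0.001]
contact_force: [0.0, -0.4, -0.0]
grip_width: 0.085
gripper_force: 0.0
```

```bash
sleep 1; python3 - <<'E'
from h import *
Q=check((.646,-.1775),np.array([648.8,-178]),-9)
print(fit_holder(Q[(Q[:,1]<-.11)&(Q[:,1]>-.26)&(Q[:,0]>.655)],np.array((.68,-.18))))
print(post(Q,(.653,.008),.0905),r.get_obs()["tcp_pos"])
f,P=grab("scene"); S=P.reshape(-1,3);S=S[np.isfinite(S[:,0])]
for c in [(.636,.172),(.653,.008),(.646,-.177)]: print(post(S,c,.0905))
cv2.imwrite("pics/final.png",f["frame"])
E
```

```text
post top [ 645.6 -177.3] 21.1 972 0.08784697828298874 in holder x,y: -3.2623618964599244 0.20221146972612086
(array([ 648. , -177.5]), np.float32(-8.87), array([91.4, 29.3]), 645)
(((653.1167602539062, 7.681173324584961), 21.550291061401367), 1081, np.float64(0.08925997246962547)) [ 0.5248418  -0.13794443  0.23547505]
(((637.705322265625, 168.14906311035156), 21.776668548583984), 138, np.float64(0.09059911469486492))
(((654.30322265625, 5.763713836669922), 24.189905166625977), 161, np.float64(0.09104229454988044))
(((647.2241821289062, -180.88351440429688), 21.988731384277344), 217, np.float64(0.089872730054126))
```

View pics/final.png

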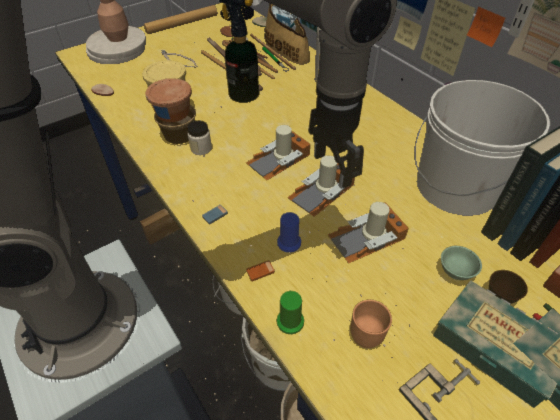

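The final view shows all three posts upright against their back blocks at (283,140), (328,172) and (377,220). The bystanders are unmoved and the gripper is open and clear.

```bash
python3 -c "
from bench import r
print(r.hand_in())"
```

```text
the job is handed in; nothing more can be done
None
```

All three posts are fully home in their own holders by weight (hollow in one-stud, thick-walled in two-stud, solid in three-stud), upright and released, and the job was handed in at about 30 s of the 72 s limit; no verdict was returned.

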